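# Gauge a bead strip under the bench micrometer

## Task

Lay the bead strip, the longest of the three wooden blanks, flat on the micrometer's granite base with one end squarely under the spindle. Then close the spindle on it with the ratchet knob on top, turning clockwise until the ratchet has slipped on the clamped strip by at least a tenth of a turn in all. Do not force the spindle onto the strip by pushing down or by turning the thimble; leave the strip clamped and everything else where it is.

Things in the scene. Friction and masses are not known exactly. Their poses are not given: they have to be found in the camera images.
- stand: Fixed bench micrometer: dark granite base 200 x 110 x 40 mm, a 20 mm steel column, an arm with an upright micrometer head. Origin on the bench below the spindle axis; z up, x towards the column (axis at x = 45 mm, top 124 mm up). Granite: x -135 to 65, y -55 to 55 mm. Arm 77 to 103 mm up, with a 30 mm round collar about the spindle: the strip comes in from the -x side, sliding on the granite
- spindle: Steel spindle, 8 mm thick, that comes straight down out of the arm without rotating. Origin at the centre of its flat lower (measuring) face, z up. At the start it is open, the face 11 to 12.5 mm above the granite
- knob (a point): Centre of the ratchet knob, topmost: dark knurled upright cylinder 16 mm across, 22 mm tall, on the spindle axis, 162 to 184 mm above the bench when the face is 13 mm open. Turned clockwise from above it drives thimble and spindle, all going down together 10 mm a turn (1.59 mm per rad). On the strip it slips and stays at its height; the spindle then presses about 7.5 N.
- thimble_mid (a point): Centre of the bright thimble below the knob, 20 mm across, 37 mm tall, its top 2 mm under the knob. It is geared to the spindle with no ratchet: turning it, or pushing down on knob or thimble, squeezes the strip with no limit (over 14 N spoils it). The screw drags with 0.018 N m, the ratchet lets go at 0.030 N m; pulling up on the knob with over 7 N makes it slip too early. The screw stays where it is left
- ratchet (a joint): Angle (rad) by which the knob has slipped on the thimble; 0 at the start, does not change while the thimble follows, grows as the knob slips clockwise. It has no end stop; slipping further does no harm
- strip_mid (a point): Centre of the bead strip: a loose flat light-wood bar 180 mm long (x), 16 mm wide (y), 8 mm thick (z), 18 to 34 g, both ends alike. It lies flat on the bead board; this point is 4 mm above its underside
- board: Bead board, fixed: a grey-faced wooden board 250 (x) x 280 (y) x 10 mm. Origin at the centre of its underside. Three light-wood blanks lie on it in any order, roughly along its x, about 90 mm apart
- stick_mid (a point): Centre of another blank on the board, to be left alone: a square stick 125 x 14 x 14 mm
- slat_mid (a point): Centre of another blank on the board, to be left alone: a short broad slat 110 x 26 x 6 mm
- jar: Amber glass jar, 60 mm across, 85 mm tall, to be left alone. Origin under its centre
- pinecone: Pine cone, 46 mm across, 55 mm tall, to be left alone. Origin under its centre
- dish: Blue bowl, 90 mm across, 28 mm tall, to be left alone. Origin under its centre
- bell: Brass hand bell, 48 mm across, 84 mm tall, to be left alone. Origin under its centre
- bead: Big wooden bead, 26 mm across, 20 mm tall, to be left alone. Origin under its centre
Things that resemble listed ones, but are neither listed nor needed, are in the scene too. Leave any black or yellow look-alike of the part that bears strip_mid alone.

How it is judged:
By the outcome, as a careful person would: the job done as asked, in the order asked, and still so for the second after the job is handed in, with the robot touching nothing.
It also fails if it takes over 72 s, if anything falls off the work surface, if the arm or the gripper's body presses on something with over 40 N, if the wrist force passes 120 N, or if a joint passes its speed limit or range.

## Robot

A 6-joint arm with a two-finger parallel gripper is mounted at the origin on the work surface. World frame = base frame: x ahead of the robot, y to its left, z up, the work surface at z = 0. Lengths are in m, angles in rad, forces in N, time in s.
With the tool pointing down it reaches from about 0.375 to 0.925 m from the base axis. Payload 5.7 kg.
Tool frame: the origin (TCP) lies at the very end of the fingers, on their centre line; the grasp point (between the pads) lies 19 mm behind it (arm.grip_point_offset is the distance from the TCP to the grasp point, in m); z points along the fingers, y is the line along which they close (so a half turn about z gives the same grasp; the last joint's range is limited). The gripper opens to 85 mm and grips with 20 to 120 N. Pads are 22 mm wide; open, the fingers measure 114 mm over their backs; the gripper's body (76 mm by 85 mm) begins 54 mm behind the grasp point. The pads swing forward as they close: fully open they stand 13 mm farther back than shut.
Start: joints at [1.06, 0.359, 1.51, -0, 1.272, -0.115], TCP at [0.231, 0.554, 0.197] pointing down, gripper open.
Joint ranges: [-2.97, 2.97], [-1.01, 2.36], [0.21, 2.38], [-0.96, 4.11], [0.2, 2.71], [-2.98, 2.98]. Speed limits (rad/s): [2.39, 2.39, 3.14, 3.14, 3.14, 3.14].

## Interface

Orientations are given as a rotation vector (axis times angle).
In Python, from workcell import arm gives the robot as it stands.
- The arm moves only by the tool carry_out, never from a script. Its argument "series" is a list of rows, each a list of 7 numbers: the closure, from 0 (fully open) to 1 (shut), then the shift along the tool's x, y, z in cm, then the turn, a rotation vector about the tool's x, y, z in degrees. A call has exactly 8 rows; each row is the pose to reach, as a shift and turn from the pose commanded when the call began, along the tool's axes at that moment; what a row does not reach only later rows make up. A row lasts 1/8 s, in which the tool goes at most 62.5 mm and 10.7 degrees, less where a joint would pass 70% of its speed; a pose out of reach is approached as far as the arm can. A call with a gripper value outside its range is refused whole. The fingers move at their own pace and stop on an object; the grip force is fixed at half the most. Time passes only in rows, so rows that repeat a pose let the fingers close, or fill a call up. It gives the time, the measured TCP pose, the force, the opening and the grip force at its end, in the units of the state.
- arm.state(): the state, without advancing time (a new reading comes with each control period).
- arm.camera(name): name is "side" or "top"; returns a dict with "frame" (420x560x3 uint8, red, green, blue), "mtx" (3x3 intrinsics, pixels), "R" (3x3) and "t" (3): a world point X has camera coordinates R X + t. Camera axes: x right, y down, z forward; pixel columns grow to the right and rows downward; lengths in m; the calibration is good to about 2 mm. A picture is of the moment at which its call begins. There is no depth.
- arm.finish_job(): hands the job in; it is judged then, once.
The state is a dict: "t": time; "joint_positions": joint angles; "joint_vel": joint speeds; "joint_efforts": joint torques, N m; "tcp_pos": TCP position; "eef_rot": TCP orientation; "ft_force": force on the tool from outside, world axes, zero at the start; "ft_torque": the same for the moment, N m; "finger_gap": finger opening in m; "finger_force": force on a finger pad.
Only numpy, scipy, OpenCV 4.12 (cv2) and the standard library are available. Lean on these libraries where they do the work, as an engineer would, in place of code of your own. Each camera call takes 0.05 s, during which the arm holds its last target. There are 200 camera calls.

## Working session

There is one attempt and no reset: what is moved stays moved. The work goes in short steps, Python scripts to look and compute and a tool call to move; the robot and the scene stay as the last step left them, time stands still between calls to the robot, and variables do not carry over. Pictures are saved under pics/ and viewed, at most 10 in all, crops included, and the job is handed in when it is done.

Besides the shell and the picture viewer there is one more tool, called after ">>>" as a command line: name --pt "numbers of a row" for each row, then --argument value for the rest. carry_out: Moves the arm, as the interface text tells. Its arguments: {"type":"object","properties":{"series":{"type":"array","items":{"type":"array","items":{"type":"number"}}}},"required":["series"]}

```bash
mkdir -p pics; ls
python3 - <<'E'
from workcell import arm
import cv2,numpy as np,pickle
d={}
for n in("top","side"):
    c=arm.camera(n); d[n]=c; cv2.imwrite(f"pics/{n}0.png",cv2.cvtColor(c["frame"],cv2.COLOR_RGB2BGR))
    print(n,c["mtx"].tolist(),(-c["R"].T@c["t"]).round(3),c["R"].round(3).tolist())
pickle.dump(d,open("c0.pkl","wb"))
print(arm.state(), arm.grip_point_offset)
E
```

```text
pics
top [[386.79562879262727, 0.0, 273.187103763963], [0.0, 386.79562879262727, 207.1488876629864], [0.0, 0.0, 1.0]] [ 0.396 -0.003  1.075] [[0.009, -0.999, 0.039], [-0.989, -0.015, -0.144], [0.145, -0.038, -0.989]]
side [[454.98940124973024, 0.0, 276.52082006868176], [0.0, 454.98940124973024, 212.616363304459], [0.0, 0.0, 1.0]] [0.405 0.852 0.689] [[-0.987, -0.156, 0.022], [-0.101, 0.517, -0.85], [0.121, -0.842, -0.526]]
{'t': 0.1, 'joint_positions': array([ 1.05988973e+00,  3.59461556e-01,  1.51134346e+00, -8.84071836e-06,
        1.27248635e+00, -1.15125193e-01]), 'joint_vel': array([-6.22444223e-04, -1.94368371e-03, -2.23898206e-03,  1.91687962e-03,
        2.33962689e-04,  1.23905787e-05]), 'joint_efforts': array([ 3.79381186e-05, -5.28654778e+01, -2.79350728e+01, -9.06997434e-05,
        4.94959284e-03, -1.19366814e-05]), 'tcp_pos': array([0.23100864, 0.5530129 , 0.19621334]), 'eef_rot': array([-6.17536794e-01, -3.07977440e+00,  2.54234299e-03]), 'ft_force': array([ 0.48524924, -0.83697379,  0.79528059]), 'ft_torque': array([-0.04007452, -0.00730339, -0.00363096]), 'finger_force': 0.0, 'finger_gap': 0.08534089537022911} 0.0187
```

View pics/top0.png

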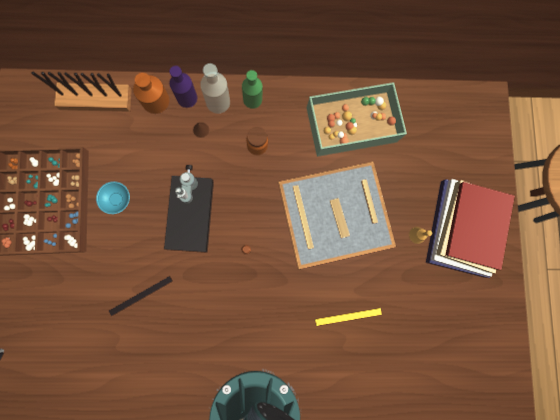

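View pics/side0.png

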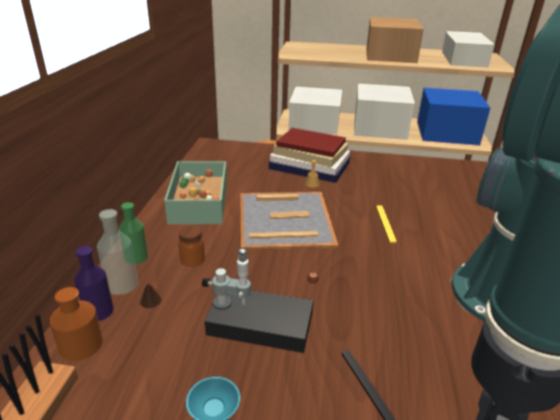

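The top view (+x is up, +y is left) shows three light-wood bars on the board. They are at (303,217) longest, (340,218) short and broad, and (370,202) thin. The look-alikes are a black bar at (140,296) and a yellow bar at (348,317). The longest light one at (303,217) fits the bead strip. The stand is at (188,213), with its head near (187,185). I'll confirm with enlarged crops.

Run:
```python
import cv2,pickle
d=pickle.load(open("c0.pkl","rb"))
def crop(n,u0,v0,u1,v1,s,f):
    i=cv2.cvtColor(d[n]["frame"],cv2.COLOR_RGB2BGR)[v0:v1,u0:u1]
    i=cv2.resize(i,None,fx=s,fy=s,interpolation=cv2.INTER_CUBIC)
    for u in range((u0//20+1)*20,u1,20):
        cv2.line(i,((u-u0)*s,0),((u-u0)*s,6),(0,255,255),1); cv2.putText(i,str(u),((u-u0)*s-10,16),0,.35,(0,255,255),1)
    for v in range((v0//20+1)*20,v1,20):
        cv2.line(i,(0,(v-v0)*s),(6,(v-v0)*s),(0,255,255),1); cv2.putText(i,str(v),(8,(v-v0)*s+4),0,.35,(0,255,255),1)
    cv2.imwrite(f,i)
crop("top",155,155,415,275,3,"pics/top1.png")
crop("side",190,180,350,350,3,"pics/side1.png")
```

```text
(no output)
```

View pics/top1.png

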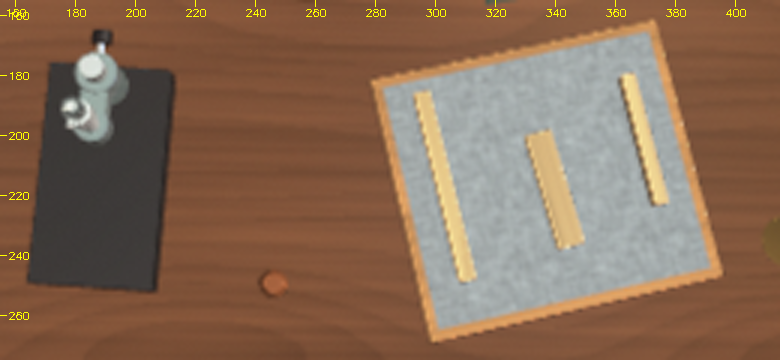

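View pics/side1.png

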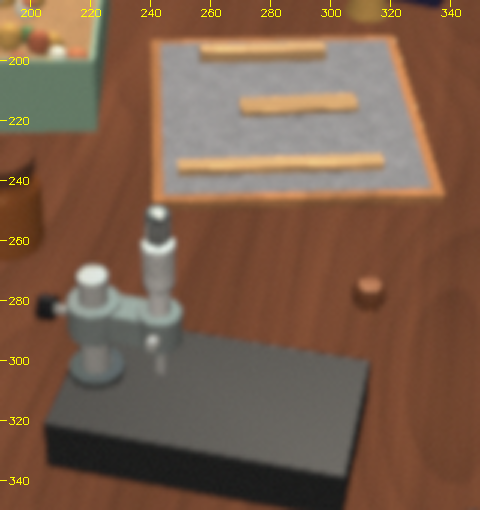

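The crops confirm it. The strip is the longest light-wood bar, with ends at top pixels (296,186)–(311,249). The others are the broad slat at (340,218), the stick at (370,202), and the black and yellow bars off the board. The stand has its column top at top pixel (186,177) and its knob at (178,191) in the top view, (242,249) in the side view. Next I fit the poses.

```bash
cat > h.py <<'E'
import numpy as np,pickle
from scipy.optimize import least_squares
from scipy.spatial.transform import Rotation as Ro
d=pickle.load(open("c0.pkl","rb"))
def proj(n,X):
    c=d[n]; p=c["mtx"]@(c["R"]@np.asarray(X,float)+c["t"]); return p[:2]/p[2]
def ray(n,uv,z):
    c=d[n]; r=c["R"].T@np.linalg.inv(c["mtx"])@[*uv,1]; o=-c["R"].T@c["t"]; return o+r*(z-o[2])/r[2]
def place(p,q): 
    c,s=np.cos(p[2]),np.sin(p[2]); return [p[0]+c*q[0]-s*q[1],p[1]+s*q[0]+c*q[1],q[2]]
def fit(obs,p0):
    r=least_squares(lambda p:np.concatenate([proj(n,place(p,q))-uv for n,q,uv in obs]),p0,loss="soft_l1")
    return r.x,[(n,(proj(n,place(r.x,q))-uv).round(1).tolist()) for n,q,uv in obs]
E
cat > m.py <<'E'
from h import *
st=[("top",(.045,0,.124),(185.7,177.3)),("top",(.065,.055,.04),(171.7,176)),("top",(-.135,.055,.04),(164,249.3)),("top",(-.135,-.055,0),(207.3,252)),("top",(.065,-.055,0),(213,178.3)),("top",(0,0,.182),(177.7,190.7)),
("side",(.045,0,.124),(221,270.7)),("side",(0,0,.182),(242.3,249.3)),("side",(.065,.055,.04),(206,320)),("side",(-.135,.055,.04),(305,338.7)),("side",(-.135,-.055,.04),(313.3,300))]
S,r=fit(st,[.5,.2,0]);print(S.round(4));print(*r,sep="\n")
for n in("top","side"):
    o=[x for x in st if x[0]==n]; print(n,fit(o,[.5,.2,0])[0].round(4))
sp=[("top",(.09,0,.018),(296,185.7)),("top",(-.09,0,.018),(311,248.7)),("side",(.09,0.00,.014),(249.3,235)),("side",(-.09,0.00,.014),(318,233.3))]
P,r=fit(sp,[.5,-.1,0]);print(P.round(4));print(*r,sep="\n")
for n in("top","side"):
    o=[x for x in sp if x[0]==n]; print(n,fit(o,[.5,-.1,0])[0].round(4))
for n,z in(("top",.018),): print(ray(n,(340,218),z),ray(n,(370,202),z))
E
python3 m.py
```

```text
[ 0.563   0.1834 -0.0548]
('top', [-0.6, -0.3])
('top', [-0.5, -0.8])
('top', [-0.6, -0.0])
('top', [-0.1, 0.5])
('top', [0.5, 2.9])
('top', [0.9, -0.3])
('side', [-0.1, -0.1])
('side', [0.4, 0.6])
('side', [-1.9, 0.1])
('side', [0.3, -0.6])
('side', [0.4, -1.1])
top [ 0.5632  0.1833 -0.046 ]
side [ 0.5629  0.1836 -0.0643]
[ 0.525  -0.1268  0.2318]
('top', [-0.2, -0.1])
('top', [-0.1, 0.1])
('side', [0.2, -0.3])
('side', [-0.2, -0.2])
top [ 0.5251 -0.1272  0.2317]
side [ 0.5248 -0.1255  0.232 ]
[ 0.52332186 -0.22897151  0.018     ] [ 0.56952612 -0.31420411  0.018     ]
```

```bash
cat > go.py <<'E'
from h import *
from workcell import arm
def go(x,y,z,yaw):  # yaw of tool y
    s=arm.state(); R=Ro.from_rotvec(s["eef_rot"]).as_matrix()
    ty=np.array([np.cos(yaw),np.sin(yaw),0]); T=np.c_[np.cross(ty,[0,0,-1]),ty,[0,0,-1]]
    print("shift cm",(R.T@(np.array([x,y,z])-s["tcp_pos"])*100).round(2),"turn deg",np.rad2deg(Ro.from_matrix(R.T@T).as_rotvec()).round(2))
def st():
    s=arm.state(); print(round(s["t"],2),s["tcp_pos"].round(4),"q",s["joint_positions"].round(3),"F",s["ft_force"].round(2),"M",s["ft_torque"].round(3),"gap",round(s["finger_gap"],4),round(s["finger_force"],1))
E
python3 -c "
from go import *
go(.515,-.129,.12,.232+np.pi/2)"
```

```text
shift cm [-52.5  -51.97   7.7 ] turn deg [ -0.09  -0.04 -35.97]
```

>>> carry_out --pt "0 -52.5 -52 0 0 0 -36" --pt "0 -52.5 -52 0 0 0 -36" --pt "0 -52.5 -52 0 0 0 -36" --pt "0 -52.5 -52 0 0 0 -36" --pt "0 -52.5 -52 0 0 0 -36" --pt "0 -52.5 -52 0 0 0 -36" --pt "0 -52.5 -52 0 0 0 -36" --pt "0 -52.5 -52 0 0 0 -36"

```text
t: 1.1
tcp_pos: [0.4207, 0.098, 0.197]
eef_rot: [-0.364, 3.12, 0.0]
ft_force: [1.1, 0.8, 0.2]
finger_gap: 0.0854
finger_force: 0.0
```

```bash
python3 -c "
from go import *
st();go(.515,-.129,.06,.232+np.pi/2)"
```

```text
1.1 [0.4207 0.098  0.197 ] q [ 0.069  0.113  1.851  0.     1.178 -1.735] F [1.15 0.77 0.16] M [-0.022  0.004 -0.005] gap 0.0854 0.0
shift cm [ -3.94 -24.26  13.7 ] turn deg [0.   0.01 0.03]
```

>>> carry_out --pt "0 -3.9 -24.3 6 0 0 0" --pt "0 -3.9 -24.3 13.7 0 0 0" --pt "0 -3.9 -24.3 13.7 0 0 0" --pt "0 -3.9 -24.3 13.7 0 0 0" --pt "0 -3.9 -24.3 13.7 0 0 0" --pt "0 -3.9 -24.3 13.7 0 0 0" --pt "0 -3.9 -24.3 13.7 0 0 0" --pt "0 -3.9 -24.3 13.7 0 0 0"

```text
t: 2.1
tcp_pos: [0.5142, -0.1265, 0.0608]
eef_rot: [-0.366, 3.12, -0.0]
ft_force: [-0.1, -0.3, 0.7]
finger_gap: 0.0857
finger_force: 0.0
```

```bash
python3 -c "
from go import *
st();go(.515,-.129,.0115,.232+np.pi/2)"
```

```text
2.1 [ 0.5142 -0.1265  0.0608] q [-0.372  0.425  1.809  0.     0.907 -2.176] F [-0.13 -0.34  0.69] M [ 0.062 -0.019 -0.019] gap 0.0857 0.0
shift cm [-0.02 -0.26  4.93] turn deg [-0.02  0.03  0.1 ]
```

>>> carry_out --pt "0 0 -0.2 2.5 0 0 0" --pt "0 0 -0.2 4.5 0 0 0" --pt "0 0 -0.2 4.9 0 0 0" --pt "0 0 -0.2 4.9 0 0 0" --pt "1 0 -0.2 4.9 0 0 0" --pt "1 0 -0.2 4.9 0 0 0" --pt "1 0 -0.2 4.9 0 0 0" --pt "1 0 -0.2 4.9 0 0 0"

```text
t: 3.1
tcp_pos: [0.5149, -0.1296, 0.0112]
eef_rot: [-0.364, 3.12, -0.0]
ft_force: [-0.2, -0.4, 0.2]
finger_gap: 0.0122
finger_force: 0.0
```

```bash
python3 -c "
from go import *
st()
import cv2
c=arm.camera('top');i=cv2.cvtColor(c['frame'],cv2.COLOR_RGB2BGR)[160:280,270:410];cv2.imwrite('pics/g.png',cv2.resize(i,None,fx=4,fy=4,interpolation=2))"
```

```text
3.1 [ 0.5149 -0.1296  0.0112] q [-0.377  0.504  1.842 -0.     0.796 -2.18 ] F [-0.2  -0.4   0.21] M [-0.027  0.03   0.053] gap 0.0122 0.0
```

View pics/g.png

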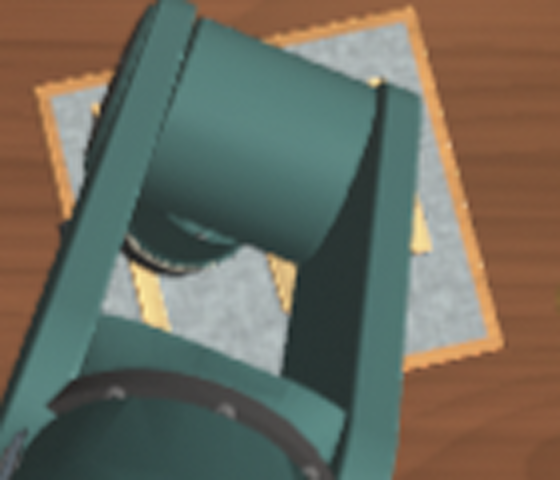

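The arm hides the strip (near (150,300) in the crop), so the picture doesn't settle it. The fingers may still have been moving, so I'll hold and read again.

>>> carry_out --pt "1 0 0 0 0 0 0" --pt "1 0 0 0 0 0 0" --pt "1 0 0 0 0 0 0" --pt "1 0 0 0 0 0 0" --pt "1 0 0 0 0 0 0" --pt "1 0 0 0 0 0 0" --pt "1 0 0 0 0 0 0" --pt "1 0 0 0 0 0 0"

```text
t: 4.15
tcp_pos: [0.5148, -0.1295, 0.0111]
eef_rot: [0.364, -3.12, 0.0]
ft_force: [-0.1, -0.2, 0.4]
finger_gap: -0.0001
finger_force: 0.0
```

```bash
python3 -c "
from go import *
st()
import cv2
c=arm.camera('side');i=cv2.cvtColor(c['frame'],cv2.COLOR_RGB2BGR)[170:290,220:360];cv2.imwrite('pics/g2.png',cv2.resize(i,None,fx=4,fy=4,interpolation=2))"
```

```text
4.15 [ 0.5148 -0.1295  0.0111] q [-0.377  0.504  1.842 -0.     0.796 -2.18 ] F [-0.14 -0.2   0.39] M [-0.058  0.027 -0.047] gap -0.0001 0.0
```

View pics/g2.png

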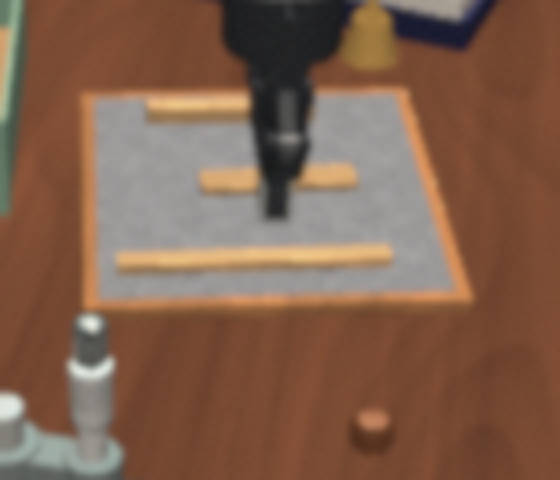

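```bash
python3 -c "
from go import *
print(proj('side',(.5148,-.1295,.0111)),proj('side',(.5148,-.1295,.03)))
p=arm.state()['tcp_pos'];print(p,d['side']['frame'].shape)
for z in(.0,.011,.03,.05): print(z,ray('side',(289,223.7),z))
print(proj('top',p),proj('top',[.231,.553,.196]))
c=arm.camera('side');print(c['R']-d['side']['R'],c['t']-d['side']['t'])
"
```

```text
[287.80427853 234.64193882] [288.06019102 228.66246652]
[ 0.51477722 -0.12954556  0.01104179] (420, 560, 3)
0.0 [ 0.52059403 -0.19916866  0.        ]
0.011 [ 0.51874341 -0.18239327  0.011     ]
0.03 [ 0.51554689 -0.15341758  0.03      ]
0.05 [ 0.51218212 -0.12291686  0.05      ]
[303.95870426 220.85952572] [ -4.70533889 339.58430569]
[[0. 0. 0.]
 [0. 0. 0.]
 [0. 0. 0.]] [0. 0. 0.]
```

The side view shows the shut fingertips near side pixel (289,224), where the reported TCP should project to (288,235). The strip at (249,235)–(318,234) is untouched. That means the tips seem to hang about 3 cm higher than reported, or off to one side. I'll open the gripper, look from a few heights and locate the tips by image difference.

```bash
cat >> go.py <<'E'
def tip(show=None):
    import cv2
    c=arm.camera('side')['frame'].astype(int); m=(abs(c-d['side']['frame']).sum(2)>45).astype(np.uint8)
    m[:,350:]=0
    n,l,s,_=cv2.connectedComponentsWithStats(m); k=1+np.argmax(s[1:,4]); v=np.nonzero((l==k).any(1))[0].max()
    for r in range(v-14,v+1,2): 
        u=np.nonzero(l[r]==k)[0]; print(r,u.min(),u.max(),end=' | ')
    print()
    if show: cv2.imwrite(show,np.hstack([cv2.resize(cv2.cvtColor(c.astype(np.uint8),cv2.COLOR_RGB2BGR)[150:290,220:360],None,fx=4,fy=4,interpolation=2)]))
E
python3 -c "
from go import *
tip()
for z in(.084,.011+.0187): print(proj('side',(.515,-.13,z)))
"
```

```text
157 275 308 | 159 275 306 | 161 276 306 | 163 297 306 | 165 276 306 | 167 278 307 | 169 282 306 | 171 291 292 | 
[288.76401078 210.9030046 ]
[288.00602552 228.64522208]
```

>>> carry_out --pt "0 0 0 -1 0 0 0" --pt "0 0 0 -4 0 0 0" --pt "0 0 0 -8 0 0 0" --pt "0 0 0 -10 0 0 0" --pt "0 0 0 -10 0 0 0" --pt "0 0 0 -10 0 0 0" --pt "0 0 0 -10 0 0 0" --pt "0 0 0 -10 0 0 0"

```text
t: 5.3
tcp_pos: [0.5141, -0.1293, 0.1101]
eef_rot: [0.364, -3.119, -0.001]
ft_force: [-1.1, -0.1, -0.1]
finger_gap: 0.0853
finger_force: 0.0
```

```bash
python3 -c "
from go import *
st();tip('pics/g3.png')
p=arm.state()['tcp_pos'];print(proj('side',p),proj('side',p+[0,0,.03]))"
```

```text
5.3 [ 0.5141 -0.1293  0.1101] q [-0.377  0.359  1.76  -0.     1.025 -2.18 ] F [-1.08 -0.15 -0.13] M [ 0.013 -0.003 -0.012] gap 0.0853 0.0
154 282 300 | 156 282 300 | 158 282 301 | 160 283 301 | 162 283 301 | 164 285 300 | 166 287 300 | 168 297 299 | 
[289.37982404 202.1505784 ] [289.82907673 191.71417123]
```

View pics/g3.png

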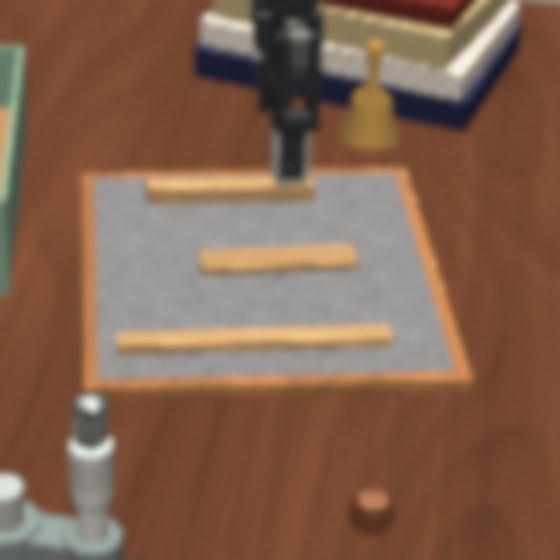

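The tip shows near (293,195) where (289,202) was predicted, so again about 35 mm too high along the view ray, while sideways agrees. A light touch on bare bench with shut fingers will settle the offset. Empty spot: about (0.50, 0.035).

```bash
python3 -c "
from go import *
go(.50,.035,.06,.232+np.pi/2); print(ray('top',(246,250),.02))"
```

```text
shift cm [-2.4  16.32  5.04] turn deg [ 0.04 -0.07  0.03]
[0.43236156 0.02915382 0.02      ]
```

>>> carry_out --pt "1 -5.3 15.6 0 0 0 0" --pt "1 -5.3 15.6 0 0 0 0" --pt "1 -5.3 15.6 0 0 0 0" --pt "1 -5.3 15.6 5 0 0 0" --pt "1 -5.3 15.6 10 0 0 0" --pt "1 -5.3 15.6 10 0 0 0" --pt "1 -5.3 15.6 10 0 0 0" --pt "1 -5.3 15.6 10 0 0 0"

```text
t: 6.35
tcp_pos: [0.5323, 0.0342, 0.013]
eef_rot: [-0.364, 3.117, -0.001]
ft_force: [-0.1, 0.3, -0.6]
finger_gap: -0.0002
finger_force: 0.0
```

```bash
python3 -c "
from go import *
st();tip()
p=arm.state()['tcp_pos'];print(proj('side',p),proj('side',p+[0,0,.03]))
import cv2
c=arm.camera('side')['frame'][200:330,210:350]
t=arm.camera('top')['frame'][130:270,200:360]
f=lambda i:cv2.resize(cv2.cvtColor(i,cv2.COLOR_RGB2BGR),(400,400),interpolation=2)
cv2.imwrite('pics/g4.png',np.hstack([f(c),f(t)]))"
```

```text
6.35 [0.5323 0.0342 0.013 ] q [-0.065  0.502  1.838 -0.     0.798 -1.868] F [-0.08  0.31 -0.56] M [ 0.017 -0.032  0.026] gap -0.0002 0.0
249 266 279 | 251 267 278 | 253 267 276 | 255 266 276 | 257 266 276 | 259 266 276 | 261 266 276 | 263 268 268 | 
[270.90950263 272.40817946] [271.11550615 262.192434  ]
```

View pics/g4.png

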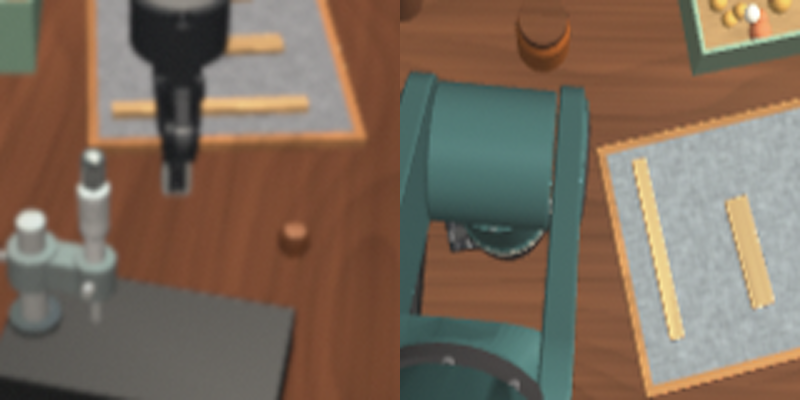

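Left panel: the shut tip is at side (271,262), where the reported TCP would project to (271,272). Again that is about 30 mm high. I'm lowering slowly to touch the bench.

>>> carry_out --pt "1 0 0.4 0.8 0 0 0" --pt "1 0 0.4 1.6 0 0 0" --pt "1 0 0.4 2.2 0 0 0" --pt "1 0 0.4 2.2 0 0 0" --pt "1 0 0.4 2.2 0 0 0" --pt "1 0 0.4 2.2 0 0 0" --pt "1 0 0.4 2.2 0 0 0" --pt "1 0 0.4 2.2 0 0 0"

```text
t: 7.5
tcp_pos: [0.5296, 0.0383, -0.0108]
eef_rot: [-0.364, 3.12, -0.0]
ft_force: [-0.3, -0.3, 0.3]
finger_gap: -0.0
finger_force: 0.0
```

```bash
python3 -c "
from go import *
st();tip()
p=arm.state()['tcp_pos'];print(proj('side',p),proj('side',p+[0,0,.03]))"
```

```text
7.5 [ 0.5296  0.0383 -0.0108] q [-0.058  0.54   1.855 -0.     0.747 -1.861] F [-0.26 -0.29  0.33] M [ 0.012 -0.004  0.008] gap -0.0 0.0
258 266 279 | 260 267 279 | 262 268 278 | 264 267 277 | 266 267 277 | 268 267 277 | 270 267 277 | 272 268 274 | 
[271.54201529 281.57038672] [271.75580986 271.57655122]
```

The TCP reads below the bench with no contact, so the reported z is indeed about 30 mm too low.

>>> carry_out --pt "1 0 0 0.6 0 0 0" --pt "1 0 0 1.0 0 0 0" --pt "1 0 0 1.2 0 0 0" --pt "1 0 0 1.3 0 0 0" --pt "1 0 0 1.4 0 0 0" --pt "1 0 0 1.4 0 0 0" --pt "1 0 0 1.4 0 0 0" --pt "1 0 0 1.4 0 0 0"

```text
t: 8.55
tcp_pos: [0.5295, 0.0384, -0.0249]
eef_rot: [-0.365, 3.12, -0.0]
ft_force: [-0.1, -0.6, -0.2]
finger_gap: 0.0001
finger_force: 0.0
```

```bash
python3 -c "
from go import *
st();tip()"
```

```text
8.55 [ 0.5295  0.0384 -0.0249] q [-0.058  0.564  1.862 -0.     0.715 -1.861] F [-0.05 -0.55 -0.2 ] M [0.002 0.025 0.009] gap 0.0001 0.0
263 266 279 | 265 267 279 | 267 268 278 | 269 267 277 | 271 267 277 | 273 267 276 | 275 267 276 | 277 268 273 |
```

>>> carry_out --pt "1 0 0 0.05 0 0 0" --pt "1 0 0 0.1 0 0 0" --pt "1 0 0 0.15 0 0 0" --pt "1 0 0 0.2 0 0 0" --pt "1 0 0 0.25 0 0 0" --pt "1 0 0 0.3 0 0 0" --pt "1 0 0 0.35 0 0 0" --pt "1 0 0 0.35 0 0 0"

```text
t: 9.6
tcp_pos: [0.5294, 0.0383, -0.0285]
eef_rot: [0.364, -3.12, 0.0]
ft_force: [0.2, 0.6, 0.3]
finger_gap: -0.0005
finger_force: 0.0
```

>>> carry_out --pt "1 0 0 0.05 0 0 0" --pt "1 0 0 0.1 0 0 0" --pt "1 0 0 0.15 0 0 0" --pt "1 0 0 0.2 0 0 0" --pt "1 0 0 0.25 0 0 0" --pt "1 0 0 0.25 0 0 0" --pt "1 0 0 0.25 0 0 0" --pt "1 0 0 0.25 0 0 0"

```text
t: 10.6
tcp_pos: [0.5295, 0.0384, -0.0309]
eef_rot: [0.364, -3.12, 0.0]
ft_force: [0.4, 0.2, 0.5]
finger_gap: -0.0001
finger_force: 0.0
```

```bash
python3 -c "
from go import *
st();tip()"
```

```text
10.6 [ 0.5295  0.0384 -0.0309] q [-0.058  0.574  1.865 -0.     0.702 -1.861] F [0.45 0.19 0.52] M [ 0.019 -0.02  -0.022] gap -0.0001 0.0
265 267 279 | 267 267 279 | 269 268 278 | 271 267 277 | 273 267 277 | 275 267 276 | 277 267 276 | 279 268 269 |
```

>>> carry_out --pt "1 0 0 0.05 0 0 0" --pt "1 0 0 0.1 0 0 0" --pt "1 0 0 0.15 0 0 0" --pt "1 0 0 0.2 0 0 0" --pt "1 0 0 0.2 0 0 0" --pt "1 0 0 0.2 0 0 0" --pt "1 0 0 0.2 0 0 0" --pt "1 0 0 0.2 0 0 0"

```text
t: 11.65
tcp_pos: [0.5295, 0.0384, -0.033]
eef_rot: [0.364, -3.12, 0.0]
ft_force: [0.9, -0.2, 0.3]
finger_gap: -0.0007
finger_force: 0.0
```

>>> carry_out --pt "1 0 0 0.05 0 0 0" --pt "1 0 0 0.1 0 0 0" --pt "1 0 0 0.15 0 0 0" --pt "1 0 0 0.2 0 0 0" --pt "1 0 0 0.2 0 0 0" --pt "1 0 0 0.2 0 0 0" --pt "1 0 0 0.2 0 0 0" --pt "1 0 0 0.2 0 0 0"

```text
t: 12.65
tcp_pos: [0.5295, 0.0384, -0.0342]
eef_rot: [-0.365, 3.12, -0.0]
ft_force: [-1.3, -0.1, 8.6]
finger_gap: -0.0002
finger_force: 4.6
```

```bash
python3 -c "
from go import *
st();tip()
print(proj('side',(.5295,.0384,0)))"
```

```text
12.65 [ 0.5295  0.0384 -0.0342] q [-0.058  0.58   1.867 -0.     0.695 -1.861] F [-1.28 -0.13  8.63] M [-0.049  0.357  0.051] gap -0.0002 4.6
266 266 279 | 268 267 279 | 270 268 278 | 272 267 277 | 274 267 277 | 276 267 276 | 278 267 276 | 280 268 275 | 
[271.64860966 278.00612765]
```

Contact at reading −0.034 m (8.6 N). So true tip height = reading + 34 mm, with no sideways offset worth correcting. Back to the strip.

```bash
python3 -c "
from go import *
go(.515,-.129,.02,.232+np.pi/2)"
```

```text
shift cm [  5.27 -15.95  -5.42] turn deg [-0.01  0.01  0.03]
```

>>> carry_out --pt "0 0 0 -4 0 0 0" --pt "0 2 -6 -5.5 0 0 0" --pt "0 4 -12 -5.5 0 0 0" --pt "0 5.3 -16 -5.5 0 0 0" --pt "0 5.3 -16 -5.5 0 0 0" --pt "0 5.3 -16 -5.5 0 0 0" --pt "0 5.3 -16 -3.5 0 0 0" --pt "0 5.3 -16 -3.5 0 0 0"

```text
t: 13.7
tcp_pos: [0.5134, -0.1275, -0.001]
eef_rot: [0.367, -3.117, -0.003]
ft_force: [-0.5, 0.4, -0.1]
finger_gap: 0.0851
finger_force: 0.0
```

```bash
python3 -c "
from go import *
st();go(.515,-.129,-.0225,.232+np.pi/2)"
```

```text
13.7 [ 0.5134 -0.1275 -0.001 ] q [-0.374  0.523  1.85   0.     0.771 -2.179] F [-0.5   0.4  -0.11] M [ 0.044 -0.001 -0.041] gap 0.0851 0.0
shift cm [-0.13 -0.19  2.15] turn deg [ 0.12 -0.16  0.13]
```

>>> carry_out --pt "0 0 0 1 0 0 0" --pt "0 0 0 2 0 0 0" --pt "0 0 0 2.2 0 0 0" --pt "0.5 0 0 2.2 0 0 0" --pt "1 0 0 2.2 0 0 0" --pt "1 0 0 2.2 0 0 0" --pt "1 0 0 2.2 0 0 0" --pt "1 0 0 2.2 0 0 0"

```text
t: 14.7
tcp_pos: [0.515, -0.1297, -0.0215]
eef_rot: [-0.364, 3.12, -0.001]
ft_force: [-1.5, -0.1, 5.7]
finger_gap: 0.0135
finger_force: 58.9
```

```bash
python3 -c "
from go import *
st()"
```

```text
14.7 [ 0.515  -0.1297 -0.0215] q [-0.377  0.558  1.861 -0.     0.722 -2.18 ] F [-1.55 -0.13  5.7 ] M [0.035 0.208 0.038] gap 0.0135 58.9
```

Gripped (59 N). Next I lift and carry it to the −x side of the stand.

```bash
python3 -c "
from go import *
y=np.pi/2-.055
go(.515,-.1297,.06,.232+np.pi/2);go(.431,.03,.06,y);go(.431,.1907,.06,y)"
```

```text
shift cm [-0.   -0.01 -8.15] turn deg [-0.02  0.02  0.03]
shift cm [ 4.49 17.47 -8.16] turn deg [-0.02  0.02 16.48]
shift cm [ 0.79 33.11 -8.16] turn deg [-0.02  0.02 16.48]
```

>>> carry_out --pt "1 0 0 -2.5 0 0 0" --pt "1 0 0 -7 0 0 0" --pt "1 2 4 -8.1 0 0 4" --pt "1 4 8.5 -8.1 0 0 8" --pt "1 4.5 13 -8.1 0 0 12" --pt "1 4.5 17.5 -8.1 0 0 16.5" --pt "1 4.5 17.5 -8.1 0 0 16.5" --pt "1 4.5 17.5 -8.1 0 0 16.5"

```text
t: 15.7
tcp_pos: [0.4312, 0.0302, 0.0591]
eef_rot: [0.084, 3.14, -0.001]
ft_force: [-1.2, -0.7, -0.0]
finger_gap: 0.0132
finger_force: 58.9
```

```bash
python3 -c "
from go import *
st();go(.431,.1907,.06,np.pi/2-.055)
import cv2
c=arm.camera('side')['frame'];t=arm.camera('top')['frame'][130:270,200:340]
f=lambda i:cv2.resize(cv2.cvtColor(i,cv2.COLOR_RGB2BGR),(400,400),interpolation=2)
cv2.imwrite('pics/h1.png',np.hstack([f(c[170:310,220:360]),f(t)]))"
```

```text
15.7 [0.4312 0.0302 0.0591] q [-9.000e-02  3.180e-01  2.017e+00 -1.000e-03  8.060e-01 -1.606e+00] F [-1.16 -0.68 -0.03] M [-0.035 -0.028 -0.001] gap 0.0132 58.9
shift cm [ 0.88 16.03 -0.09] turn deg [-0.02  0.04  0.07]
```

View pics/h1.png

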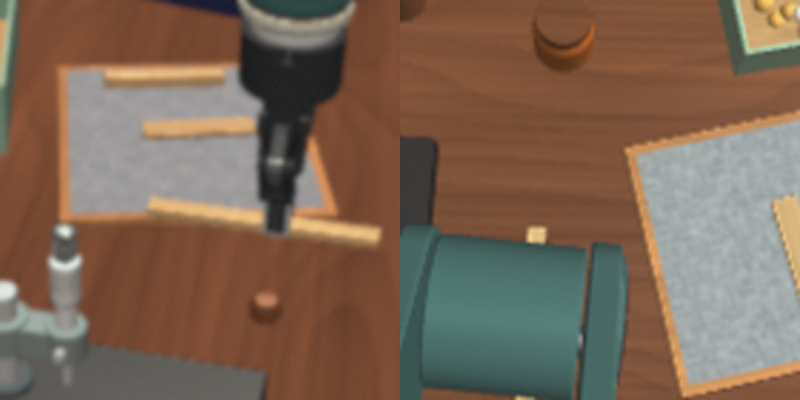

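The picture shows the strip held near mid-length and level: its ends are at side (272.5,242) and (353,253), and in the top panel its end is at about (388,212) full-frame. I'll check this against the prediction.

```bash
python3 -c "
from go import *
p=np.array([.4312,.0302,.0945]);u=np.array([np.cos(.055),-np.sin(.055),0])
for a in(.1004,-.0796): print(proj('side',p+a*u),proj('side',p+a*u+[0,0,.003]),proj('top',p+a*u+[0,0,.004]))
"
```

```text
[272.50043278 241.50384467] [272.52390855 240.41377969] [247.58546904 209.77172949]
[352.90851227 253.03501331] [353.06063386 251.93016708] [242.21881123 281.64117574]
```

>>> carry_out --pt "1 0.3 5 0 0 0 0" --pt "1 0.6 10 0 0 0 0" --pt "1 0.9 14 0 0 0 0" --pt "1 0.9 16 0 0 0 0" --pt "1 0.9 16 0 0 0 0" --pt "1 0.9 16 2 0 0 0" --pt "1 0.9 16 4 0 0 0" --pt "1 0.9 16 4 0 0 0"

```text
t: 16.8
tcp_pos: [0.4296, 0.1889, 0.018]
eef_rot: [-0.09, -3.137, 0.002]
ft_force: [1.2, -1.0, -0.9]
finger_gap: 0.0135
finger_force: 58.9
```

```bash
python3 -c "
from go import *
st();go(.431,.1907,.0095,np.pi/2-.055);go(.4707,.1885,.0095,np.pi/2-.055)"
```

```text
16.8 [0.4296 0.1889 0.018 ] q [ 0.267  0.433  1.97  -0.     0.742 -1.246] F [ 1.15 -1.01 -0.93] M [0.011 0.045 0.013] gap 0.0135 58.9
shift cm [-0.13  0.19  0.85] turn deg [-0.08 -0.18 -0.12]
shift cm [-4.11  0.2   0.83] turn deg [-0.08 -0.18 -0.12]
```

>>> carry_out --pt "1 0 0 0.4 0 0 0" --pt "1 0 0 0.8 0 0 0" --pt "1 0 0 0.8 0 0 0" --pt "1 0 0 0.8 0 0 0" --pt "1 0 0 0.8 0 0 0" --pt "1 0 0 0.8 0 0 0" --pt "1 0 0 0.8 0 0 0" --pt "1 0 0 0.8 0 0 0"

```text
t: 17.8
tcp_pos: [0.4306, 0.1907, 0.011]
eef_rot: [-0.087, -3.14, 0.0]
ft_force: [-0.2, 0.4, 0.1]
finger_gap: 0.0136
finger_force: 58.9
```

```bash
python3 -c "
from go import *
st();go(.4707,.1885,.0095,np.pi/2-.055)
import cv2
c=arm.camera('side')['frame'];t=arm.camera('top')['frame']
f=lambda i:cv2.resize(cv2.cvtColor(i,cv2.COLOR_RGB2BGR),(400,400),interpolation=2)
cv2.imwrite('pics/h2.png',np.hstack([f(c[240:340,205:305]),f(t[160:260,150:250])]))"
```

```text
17.8 [0.4306 0.1907 0.011 ] q [ 0.27   0.446  1.974 -0.     0.721 -1.245] F [-0.21  0.42  0.08] M [0.001 0.007 0.029] gap 0.0136 58.9
shift cm [-4.02  0.01  0.15] turn deg [-0.01 -0.   -0.02]
```

>>> carry_out --pt "1 0 0 0.15 0 0 0" --pt "1 0 0 0.15 0 0 0" --pt "1 -0.8 0 0.15 0 0 0" --pt "1 -1.6 0 0.15 0 0 0" --pt "1 -2.4 0 0.15 0 0 0" --pt "1 -3.2 0 0.15 0 0 0" --pt "1 -4 0 0.15 0 0 0" --pt "1 -4 0 0.15 0 0 0"

```text
t: 18.9
tcp_pos: [0.4716, 0.1885, 0.0096]
eef_rot: [0.088, 3.14, 0.0]
ft_force: [0.3, -0.5, -0.7]
finger_gap: 0.0135
finger_force: 58.9
```

```bash
python3 -c "
from go import *
st();go(.4707,.1885,.0083,np.pi/2-.055)"
```

```text
18.9 [0.4716 0.1885 0.0096] q [ 0.244  0.484  1.895 -0.     0.762 -1.271] F [ 0.31 -0.47 -0.68] M [ 0.049 -0.026 -0.008] gap 0.0135 58.9
shift cm [ 0.09 -0.    0.13] turn deg [ 0.01  0.05 -0.05]
```

Now I lower onto the granite, 1.2 mm.

>>> carry_out --pt "1 0 0 0.04 0 0 0" --pt "1 0 0 0.08 0 0 0" --pt "1 0 0 0.12 0 0 0" --pt "1 0 0 0.12 0 0 0" --pt "1 0 0 0.12 0 0 0" --pt "1 0 0 0.12 0 0 0" --pt "1 0 0 0.12 0 0 0" --pt "1 0 0 0.12 0 0 0"

```text
t: 19.9
tcp_pos: [0.47, 0.1884, 0.0085]
eef_rot: [-0.087, -3.14, 0.0]
ft_force: [-2.1, 0.0, 5.2]
finger_gap: 0.0137
finger_force: 59.6
```

```bash
python3 -c "
from go import *
st()"
```

```text
19.9 [0.47   0.1884 0.0085] q [ 0.245  0.485  1.897 -0.     0.76  -1.271] F [-2.09  0.04  5.21] M [-0.053  0.355 -0.038] gap 0.0137 59.6
```

>>> carry_out --pt "0 0 0 -0.05 0 0 0" --pt "0 0 0 -0.05 0 0 0" --pt "0 0 0 -0.05 0 0 0" --pt "0 0 0 -0.05 0 0 0" --pt "0 0 0 -2 0 0 0" --pt "0 0 0 -7 0 0 -10" --pt "0 0 0 -13 0 0 -20" --pt "0 0 0 -18 0 0 -30"

```text
t: 20.9
tcp_pos: [0.4707, 0.1885, 0.1906]
eef_rot: [-0.737, 3.053, -0.0]
ft_force: [0.7, -0.1, -0.7]
finger_gap: 0.0852
finger_force: 0.0
```

```bash
python3 -c "
from go import *
st();go(.563,.1834,.19,2.79)
print(proj('side',(.563,.1834,.2)))
import cv2
c=arm.camera('side')['frame'];t=arm.camera('top')['frame']
f=lambda i:cv2.resize(cv2.cvtColor(i,cv2.COLOR_RGB2BGR),(400,400),interpolation=2)
cv2.imwrite('pics/h3.png',np.hstack([f(c[240:340,205:305]),f(t[160:260,150:250])]))"
```

```text
20.9 [0.4707 0.1885 0.1906] q [ 0.245  0.231  1.716 -0.     1.193 -1.8  ] F [ 0.74 -0.09 -0.73] M [ 0.012 -0.047  0.001] gap 0.0852 0.0
shift cm [-7.98 -4.66  0.07] turn deg [-4.00e-02  5.00e-02 -4.27e+01]
[242.51930903 242.02167752]
```

View pics/h3.png

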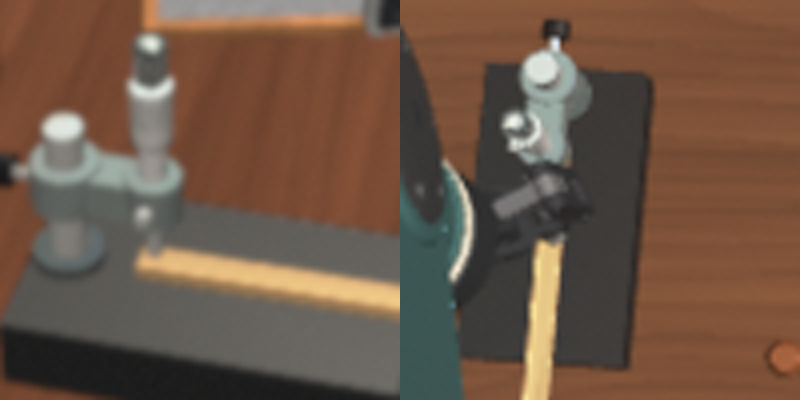

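The strip lies on the granite, its end at side (239,305), about 7 mm past the spindle at (244,301). The knob top is at side (242.7,250) and top (178.7,190.5). Next I refine the knob axis.

```bash
python3 -c "
from go import *
for n,uv in(('side',(242.7,250.)),('top',(178.7,190.5)),('side',(242.3,249.3)),('top',(177.7,190.7))): print(n,ray(n,uv,.182).round(4))
go(.563,.1834,.175,2.79)"
```

```text
side [0.5629 0.1837 0.182 ]
top [0.5628 0.183  0.182 ]
side [0.5641 0.1817 0.182 ]
top [0.5623 0.1853 0.182 ]
shift cm [-7.57 -4.56  2.  ] turn deg [ -0.37   0.53 -42.83]
```

>>> carry_out --pt "0 -4 -2.3 0 0 0 -10" --pt "0 -8 -4.7 0 0 0 -20" --pt "0 -8 -4.7 0 0 0 -30" --pt "0 -8 -4.7 0 0 0 -40" --pt "0 -8 -4.7 0 0 0 -42.7" --pt "0 -8 -4.7 0 0 0 -42.7" --pt "0 -8 -4.7 0 0 0 -42.7" --pt "0 -8 -4.7 0 0 0 -42.7"

```text
t: 22.0
tcp_pos: [0.563, 0.1826, 0.1881]
eef_rot: [1.79, -2.581, -0.0]
ft_force: [-0.0, 0.3, -1.7]
finger_gap: 0.0854
finger_force: 0.0
```

```bash
python3 -c "
from go import *
st();go(.563,.1833,.132,2.79)"
```

```text
22.0 [0.563  0.1826 0.1881] q [ 0.197  0.355  1.539 -0.     1.247 -2.586] F [-0.02  0.31 -1.67] M [-0.002 -0.047 -0.057] gap 0.0854 0.0
shift cm [-0.07  0.02  5.61] turn deg [ 0.01 -0.01 -0.38]
```

>>> carry_out --pt "0 -0.07 0.02 2 0 0 0" --pt "0 -0.07 0.02 4.5 0 0 0" --pt "0 -0.07 0.02 5.6 0 0 0" --pt "0 -0.07 0.02 5.6 0 0 0" --pt "1 -0.07 0.02 5.6 0 0 0" --pt "1 -0.07 0.02 5.6 0 0 0" --pt "1 -0.07 0.02 5.6 0 0 0" --pt "1 -0.07 0.02 5.6 0 0 0"

```text
t: 23.0
tcp_pos: [0.5634, 0.1834, 0.1328]
eef_rot: [-1.791, 2.58, -0.001]
ft_force: [-0.6, -0.1, 6.2]
finger_gap: 0.0137
finger_force: 61.5
```

```bash
python3 -c "
from go import *
st();s=arm.state();print(Ro.from_rotvec(s['eef_rot']).as_matrix().T@s['ft_force'])"
```

```text
23.0 [0.5634 0.1834 0.1328] q [ 0.198  0.411  1.602 -0.     1.128 -2.586] F [-0.61 -0.06  6.21] M [-0.07  -0.051 -0.036] gap 0.0137 61.5
[ 0.26933018  0.55021799 -6.21487191]
```

>>> carry_out --pt "1 0 0 -0.05 0 0 0" --pt "1 0 0 -0.04 0 0 5" --pt "1 0 0 -0.03 0 0 10" --pt "1 0 0 -0.01 0 0 15" --pt "1 0 0 0.0 0 0 20" --pt "1 0 0 0.02 0 0 25" --pt "1 0 0 0.03 0 0 30" --pt "1 0 0 0.03 0 0 30"

```text
t: 24.0
tcp_pos: [0.5632, 0.1834, 0.1321]
eef_rot: [-1.063, 2.956, 0.0]
ft_force: [0.6, 0.6, 0.8]
finger_gap: 0.0131
finger_force: 58.7
```

```bash
python3 -c "
from go import *
st()"
```

```text
24.0 [0.5632 0.1834 0.1321] q [ 0.198  0.412  1.602  0.     1.127 -2.063] F [0.58 0.62 0.84] M [ 0.144  0.065 -0.035] gap 0.0131 58.7
```

>>> carry_out --pt "1 0 0 0.02 0 0 8" --pt "1 0 0 0.045 0 0 17" --pt "1 0 0 0.07 0 0 26" --pt "1 0 0 0.095 0 0 35" --pt "1 0 0 0.12 0 0 44" --pt "1 0 0 0.145 0 0 53" --pt "1 0 0 0.165 0 0 60" --pt "1 0 0 0.165 0 0 60"

```text
t: 25.0
tcp_pos: [0.5633, 0.1837, 0.1304]
eef_rot: [0.554, 3.092, 0.001]
ft_force: [-0.0, 0.4, 0.1]
finger_gap: 0.0131
finger_force: 58.7
```

```bash
python3 -c "
from go import *
st()"
```

```text
25.0 [0.5633 0.1837 0.1304] q [ 1.980e-01  4.140e-01  1.604e+00  1.000e-03  1.124e+00 -1.018e+00] F [-0.02  0.42  0.13] M [ 0.371 -0.028  0.012] gap 0.0131 58.7
```

>>> carry_out --pt "1 0 0 0.01 0 0 4" --pt "1 0 0 0.02 0 0 8" --pt "1 0 0 0.03 0 0 12" --pt "1 0 0 0.04 0 0 16" --pt "1 0 0 0.05 0 0 20" --pt "1 0 0 0.05 0 0 20" --pt "1 0 0 0.05 0 0 20" --pt "1 0 0 0.05 0 0 20"

```text
t: 26.0
tcp_pos: [0.5633, 0.1835, 0.1299]
eef_rot: [1.084, 2.948, 0.0]
ft_force: [0.6, 2.1, 0.4]
finger_gap: 0.013
finger_force: 58.6
```

```bash
python3 -c "
from go import *
st()"
```

```text
26.0 [0.5633 0.1835 0.1299] q [ 0.198  0.414  1.604  0.     1.123 -0.668] F [0.65 2.1  0.36] M [ 0.497 -0.141 -0.016] gap 0.013 58.6
```

>>> carry_out --pt "1 0 0 0.005 0 0 3" --pt "1 0 0 0.01 0 0 6" --pt "1 0 0 0.015 0 0 9" --pt "1 0 0 0.02 0 0 12" --pt "1 0 0 0.02 0 0 14" --pt "1 0 0 0.02 0 0 14" --pt "1 0 0 0.02 0 0 14" --pt "1 0 0 0.02 0 0 14"

```text
t: 27.0
tcp_pos: [0.5632, 0.1833, 0.1296]
eef_rot: [1.437, 2.794, -0.0]
ft_force: [1.4, 1.4, -1.8]
finger_gap: 0.0133
finger_force: 58.5
```

```bash
python3 -c "
from go import *
st()"
```

```text
27.0 [0.5632 0.1833 0.1296] q [ 0.198  0.415  1.605 -0.     1.122 -0.422] F [ 1.36  1.4  -1.75] M [ 0.536 -0.31  -0.025] gap 0.0133 58.5
```

>>> carry_out --pt "1 0 0 0.01 0 0 3" --pt "1 0 0 0.02 0 0 6" --pt "1 0 0 0.03 0 0 9" --pt "1 0 0 0.035 0 0 12" --pt "1 0 0 0.035 0 0 14" --pt "1 0 0 0.035 0 0 14" --pt "1 0 0 0.035 0 0 14" --pt "1 0 0 0.035 0 0 14"

```text
t: 28.0
tcp_pos: [0.5632, 0.1833, 0.1294]
eef_rot: [1.767, 2.597, 0.0]
ft_force: [0.5, 2.1, 0.4]
finger_gap: 0.0133
finger_force: 58.7
```

```bash
python3 -c "
from go import *
st()"
```

```text
28.0 [0.5632 0.1833 0.1294] q [ 0.198  0.415  1.605 -0.     1.122 -0.178] F [0.55 2.15 0.45] M [ 0.397 -0.212 -0.087] gap 0.0133 58.7
```

Fz rose instead of staying negative, so the spindle has probably met the strip. Next I turn with no descent to check.

>>> carry_out --pt "1 0 0 0 0 0 3" --pt "1 0 0 0 0 0 6" --pt "1 0 0 0 0 0 9" --pt "1 0 0 0 0 0 12" --pt "1 0 0 0 0 0 15" --pt "1 0 0 0 0 0 15" --pt "1 0 0 0 0 0 15" --pt "1 0 0 0 0 0 15"

```text
t: 29.0
tcp_pos: [0.5633, 0.1833, 0.1294]
eef_rot: [2.091, 2.345, 0.0]
ft_force: [0.1, 2.1, 0.5]
finger_gap: 0.0135
finger_force: 58.9
```

```bash
python3 -c "
from go import *
st()"
```

```text
29.0 [0.5633 0.1833 0.1294] q [ 0.198  0.415  1.605 -0.     1.122  0.084] F [0.11 2.12 0.47] M [ 0.424 -0.158 -0.036] gap 0.0135 58.9
```

Fz is unchanged over 15° without descent, so the ratchet is slipping on the clamped strip. I'll turn another 75° at the same height.

>>> carry_out --pt "1 0 0 0 0 0 10" --pt "1 0 0 0 0 0 20" --pt "1 0 0 0 0 0 30" --pt "1 0 0 0 0 0 40" --pt "1 0 0 0 0 0 50" --pt "1 0 0 0 0 0 60" --pt "1 0 0 0 0 0 70" --pt "1 0 0 0 0 0 75"

```text
t: 30.0
tcp_pos: [0.5635, 0.1833, 0.1294]
eef_rot: [3.087, 0.581, 0.001]
ft_force: [1.2, 1.5, 1.6]
finger_gap: 0.013
finger_force: 58.8
```

```bash
python3 -c "
from go import *
st()"
```

```text
30.0 [0.5635 0.1833 0.1294] q [ 0.198  0.415  1.605 -0.     1.121  1.397] F [1.19 1.45 1.62] M [ 0.432 -0.249  0.039] gap 0.013 58.8
```

>>> carry_out --pt "0 0 0 0 0 0 0" --pt "0 0 0 0 0 0 0" --pt "0 0 0 0 0 0 0" --pt "0 0 0 0 0 0 0" --pt "0 0 0 0 0 0 0" --pt "0 0 0 -2 0 0 0" --pt "0 0 0 -6 0 0 0" --pt "0 0 0 -11 0 0 0"

```text
t: 31.0
tcp_pos: [0.5622, 0.1831, 0.2395]
eef_rot: [3.086, 0.587, -0.004]
ft_force: [0.7, -0.2, -0.5]
finger_gap: 0.0853
finger_force: 0.0
```

>>> carry_out --pt "0 0 0 -2 0 0 0" --pt "0 0 0 -2 0 0 0" --pt "0 0 0 -2 0 0 0" --pt "0 0 0 -2 0 0 0" --pt "0 0 0 -2 0 0 0" --pt "0 0 0 -2 0 0 0" --pt "0 0 0 -2 0 0 0" --pt "0 0 0 -2 0 0 0"

```text
t: 32.0
tcp_pos: [0.5632, 0.1833, 0.2593]
eef_rot: [3.086, 0.587, -0.0]
ft_force: [-0.0, 0.6, -0.3]
finger_gap: 0.0853
finger_force: 0.0
```

```bash
python3 -c "
from go import *
st()
import cv2
a=arm.camera('side')['frame'];b=cv2.cvtColor(a,cv2.COLOR_RGB2GRAY)
o=cv2.imread('pics/h3.png')[:,:400]
n=cv2.resize(cv2.cvtColor(a[240:340,205:305],cv2.COLOR_RGB2BGR),(400,400),interpolation=2)
D=abs(n.astype(int)-o).sum(2)>60
print('changed rows/cols', [(r,int(D[r:r+40].sum())) for r in range(0,400,40)])
# strip/spindle region shift
p,resp=cv2.phaseCorrelate(np.float32(cv2.cvtColor(o[225:400,120:400],6)),np.float32(cv2.cvtColor(n[225:400,120:400],6)));print('strip shift px',np.array(p)/4)
p,resp=cv2.phaseCorrelate(np.float32(cv2.cvtColor(o[70:160,115:190],6)),np.float32(cv2.cvtColor(n[70:160,115:190],6)));print('thimble shift px',np.array(p)/4)
"
```

```text
32.0 [0.5632 0.1833 0.2593] q [ 0.198  0.299  1.442 -0.     1.4    1.393] F [-0.02  0.56 -0.35] M [-0.002  0.002  0.007] gap 0.0853 0.0
changed rows/cols [(0, 1415), (40, 415), (80, 998), (120, 0), (160, 0), (200, 0), (240, 66), (280, 0), (320, 0), (360, 0)]
strip shift px [ 0.0048145  -0.00371674]
thimble shift px [0.1283042  0.04359386]
```

```bash
python3 -c "
from go import *
import cv2
a=arm.camera('side')['frame']
o=cv2.imread('pics/h3.png')[:,:400]
n=cv2.resize(cv2.cvtColor(a[240:340,205:305],cv2.COLOR_RGB2BGR),(400,400),interpolation=2)
for i in(o,n): print(i[20:130:4,146:156].mean((1,2)).astype(int), '|spindle', i[236:270:3,150:158].mean((1,2)).astype(int))
print(4*(proj('side',(.563,.1834,.1785))-proj('side',(.563,.1834,.182))))
"
```

```text
[142 139 121 123 165 209 222 194 137  89  77  83  86  84  81  82 108 166
 211 206 171 146 136 132 133 134 134 135] |spindle [112 116 118 119 121 128 139 154 171 177 168 147]
[141 138 119  97 104 148 194 208 184 135  92  79  81  82  82  84  85  94
 138 199 221 192 155 137 134 133 134 135] |spindle [111 116 117 119 121 122 125 132 146 160 159 143]
[0.12664624 6.04560721]
```

The knob moved down about 5–6 crop px, where 6 px is predicted for 3.5 mm of travel. The spindle is down on the strip and the strip hasn't moved. I'm handing it in.

```bash
python3 -c "
from workcell import arm
print(arm.finish_job())"
```

```text
the job is handed in; nothing more can be done
None
```

The bead strip lies flat on the granite with its end about 7 mm past the spindle, clamped by the ratchet knob with an estimated quarter turn of slip; the job was handed in at about 32 s, with no verdict returned.

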